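Open the wide ring case without letting its lid snap

ROBOT

A 6-joint arm with a two-finger parallel gripper is mounted at the origin on a cart in front of the work surface, level with it; the furniture and walls round the work are solid. World frame = base frame: x ahead of the robot, y to its left, z up, the work surface at z = 0. Lengths are in m, angles in rad, forces in N, time in s.
With the tool pointing down it reaches from about 0.225 to 0.725 m from the base axis. Payload 3.1 kg.
Tool frame: the origin (TCP) lies between the finger pads; the fingertips stand 25 mm ahead of it and the grasp point (between the pads) lies 6 mm ahead of it (manip.tcp_to_tips is the distance from the TCP to the fingertips, in m); z points along the fingers, y is the line along which they close (so a half turn about z gives the same grasp; the last joint's range is limited). The gripper opens to 85 mm and grips with 20 to 120 N. Pads are 22 mm wide; open, the fingers measure 114 mm over their backs; the gripper's body (76 mm by 85 mm) begins 54 mm behind the grasp point. The pads swing forward as they close: fully open they stand 13 mm farther back than shut.
Start: joints at [1.188, 0.048, 0.099, 1.622, 0, 1.443], TCP at [0.132, 0.508, 0.256] pointing down, gripper open.
Joint ranges: [-2.91, 2.91], [-0.99, 1.94], [-1.21, 1.42], [-2.12, 2.29], [-1.49, 1.47], [-3.14, 3.14]. Speed limits (rad/s): [2.79, 2.79, 3.14, 3.14, 3.14, 3.14].

INTERFACE

Orientations are given as a 3x3 rotation matrix whose columns are the frame's x, y, z axes.
In Python, from plant import telemetry, capture, camera_model, manip gives the robot as it stands.
- The arm moves only by the tool move_arm, never from a script. Its argument "moves" is text: rows parted by semicolons, each of 6 numbers parted by spaces: the shift along the tool's x, y, z in mm, then the turn, a rotation vector about the tool's x, y, z in rad. A call has 1 to 8 rows; each row is the pose to reach, as a shift and turn from the pose commanded when the call began, along the tool's axes at that moment; what a row does not reach only later rows make up. A row lasts 1/8 s, in which the tool goes at most 62.5 mm and 10.7 degrees, less where a joint would pass 70% of its speed; a pose out of reach is approached as far as the arm can. A call with a gripper value outside its range is refused whole. "hand" is the closure, from -1 (fully open) to 1 (shut), set as the call begins (left out, the last holds). The fingers move at their own pace and stop on an object; "newtons" is the grip in N (left out, the last holds). Time passes only in rows, so rows that repeat a pose let the fingers close. It gives the time, the measured TCP pose, the force, the opening and the grip force at its end, in the units of the state.
- telemetry.read_state(): the state, without advancing time (a new reading comes with each control period).
- capture(name): name is "scene" or "top" or "wrist"; returns the picture (384x512x3 uint8, blue, green, red); there is no depth.
- camera_model(name): a dict with "fx", "fy", "cx", "cy" (pixels), "R" (3x3) and "t" (3): a world point X has camera coordinates R X + t. Camera axes: x right, y down, z forward; pixel columns grow to the right and rows downward; lengths in m; the calibration is good to about 2 mm. A picture is of the moment at which its call begins: read the wrist's pose just before it. camera_model takes no time and is no camera call; for the wrist camera it gives the pose at the moment of the call.
- manip.close_job(): hands the job in; it is judged then, once.
The state is a dict: "time_s": time; "joint_pos": joint angles; "dq": joint speeds; "tau": joint torques, N m; "eef_pos": TCP position; "ee_rot": TCP orientation; "ft_force": force on the tool from outside, world axes, zero at the start; "torque": the same for the moment, N m; "grip_width": finger opening in m; "grip_force": force on a finger pad.
Only numpy, scipy, OpenCV 4.12 (cv2) and the standard library are available. Lean on these libraries where they do the work, as an engineer would, in place of code of your own. Each camera call takes 0.05 s, during which the arm holds its last target. There are 200 camera calls.

TASK

Open the wider of the two wooden ring cases: press the brass button in front of its lid to free the catch, and hold the sprung lid back from above so that it comes up slowly, all the way to fully open, instead of flying open. Then take your hand away, leaving the lid standing open; the narrower case must stay shut.

Things in the scene. Friction and masses are not known exactly. Their poses are not given: they have to be found in the camera images.
- wide_case: Case to open, dark wood, fixed to the bench: 132 mm deep (x), 104 wide (y), 40 high when shut. Origin: centre of its underside, on the bench; x runs from front (button) to back (hinge), z up. Its top is a fixed deck (x -66 to -37 mm) with the button, then the flat lid (x -36 to +64, full width, top 40 above the bench, level with the deck), hinged at x = +64, 34 above the bench.
- wide_button (a point): Top centre of the wide case's round brass button when not pressed: 18 mm across, at case x = -51 mm, y = 0; 9 mm above deck and lid. Axes as the case's. Pressed straight down, 6 mm at most, 2 N at first, 5 N at the bottom; the catch lets go at about 4 mm. With one fingertip on it and one level with that over the lid, the latter is 3 mm above the lid when the button is fully down.
- wide_lid (a joint): Opening angle of the wide case's lid, rad: 0 shut, 0.95 fully open (front edge about 118 mm above the bench). Once unlatched, a spring drives it up (about 1 N at its front edge, 2 N at its middle) and throws it open in about 0.2 s unless a finger above holds it back; it follows a rising finger. A finger rising straight up from its middle lets it reach fully open; the spring keeps it open.
- narrow_case: The other case, to be left shut: same form, depth, height, button and lid, but only 60 mm wide (y). Origin and axes as for the wide case.
- narrow_lid (a joint): Opening angle of the narrow case's lid, rad: 0 shut, 0.95 fully open.

How it is judged:
On the way:
1. the wide case's lid is off its catch and held back part-way (more than 0.05 rad, less than 0.7 rad open) (value of joint wide_lid between 0.05 and 0.7 rad), for 0.2 s.
At the end, for the whole second after the job is handed in: The wide case's lid stands open by more than 0.85 rad and is at rest; the narrow case's lid is shut (under 0.05 rad) (value of joint wide_lid above 0.85 rad and velocity of joint wide_lid between -0.1 and 0.1 rad/s and value of joint narrow_lid below 0.05 rad); the robot touches nothing.
It fails at once if the wide case's lid flies up unsteadied: faster than 3 rad/s once it is more than 0.35 rad (20 degrees) open (value of joint wide_lid above 0.35 rad and velocity of joint wide_lid above 3 rad/s).
It fails at once if the narrow case is opened (lid past 0.1 rad) (value of joint narrow_lid above 0.1 rad).
It also fails if it takes over 32 s, if anything falls off the work surface, if the arm or the gripper's body presses on something with over 40 N, if the wrist force passes 120 N, or if a joint passes its speed limit or range.

## Working session

There is one attempt and no reset: what is moved stays moved. The work goes in short steps, Python scripts to look and compute and a tool call to move; the robot and the scene stay as the last step left them, time stands still between calls to the robot, and variables do not carry over. Pictures are saved under pics/ and viewed, at most 10 in all, crops included, and the job is handed in when it is done.

Besides the shell and the picture viewer there is one more tool, called after "Request:" in YAML: its name, and indented under it one key for each argument. move_arm: Moves the arm, as the interface text tells. Its arguments: {"type":"object","properties":{"moves":{"type":"string"},"hand":{"type":"number"},"newtons":{"type":"number"}},"required":["moves"]}

```bash
mkdir -p pics; python3 - <<'E'
from plant import telemetry, capture, camera_model, manip
import cv2, numpy as np
s=telemetry.read_state();print(s['time_s'],s['eef_pos'],s['ee_rot'],manip.tcp_to_tips,s['grip_width'])
for n in('top','scene'):
    i=capture(n);cv2.imwrite(f'pics/{n}.png',i)
    print(camera_model(n))
E
```

```text
0.0 [0.1321338  0.50753072 0.25511519] [[-9.67704977e-01  2.52083823e-01 -9.07796614e-04]
 [ 2.52085235e-01  9.67702634e-01 -2.15537084e-03]
 [ 3.35143054e-04 -2.31460521e-03 -9.99997265e-01]] 0.025 0.0850783169298395
{'fx': 372.3366570441556, 'fy': 372.3366570441556, 'cx': 253.89708961416295, 'cy': 191.79704314694166, 'R': array([[ 0.02534661, -0.99967552, -0.00252977],
       [-0.9796998 , -0.02433657, -0.19898751],
       [ 0.19886137,  0.00752207, -0.97999876]]), 't': array([-0.35203244,  0.50472504,  0.79639571])}
{'fx': 399.53578195285985, 'fy': 399.53578195285985, 'cx': 254.56382028656455, 'cy': 195.87943102081582, 'R': array([[ 0.4711036 , -0.88197965, -0.01316393],
       [-0.45133333, -0.22820079, -0.86268339],
       [ 0.75786518,  0.41235457, -0.50557302]]), 't': array([-0.57841046,  0.21827453,  0.64140123])}
```

View pics/top.png

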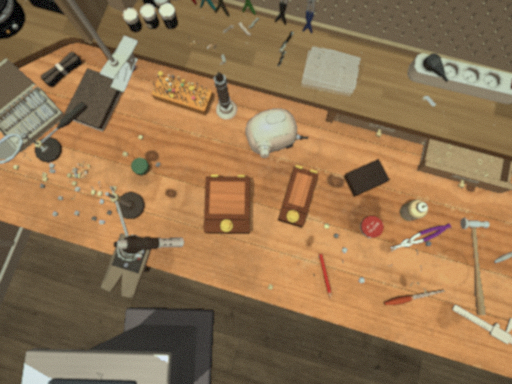

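View pics/scene.png

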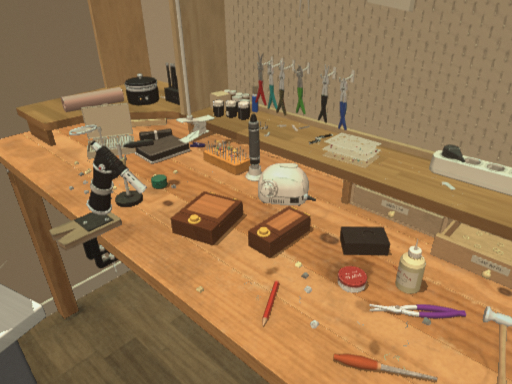

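The top view shows the wide case at about (228,204), with its button at (226,226). The narrow case is at (299,195), with its button at (293,216).

```bash
cat > h.py <<'E'
import numpy as np, cv2
def ray(c,uv,z):
    d=c['R'].T@np.array([(uv[0]-c['cx'])/c['fx'],(uv[1]-c['cy'])/c['fy'],1]); o=-c['R'].T@c['t']
    return o+d*(z-o[2])/d[2]
def brass(i):
    h=cv2.cvtColor(i,cv2.COLOR_BGR2HSV); return cv2.inRange(h,(20,120,140),(32,255,255))
E
python3 - <<'E'
from h import *
from plant import camera_model
for n,boxes in(('top',[(195,168,262,242),(272,158,325,232)]),('scene',[(165,185,248,245),(245,200,318,258)])):
    i=cv2.imread(f'pics/{n}.png');c=camera_model(n);h=cv2.cvtColor(i,cv2.COLOR_BGR2HSV)
    for x0,y0,x1,y1 in boxes:
        k,l,st,ce=cv2.connectedComponentsWithStats(brass(i)[y0:y1,x0:x1])
        for j in range(1,k):
            if st[j,4]>8: print(n,'brass',ce[j]+[x0,y0],st[j,4],ray(c,ce[j]+[x0,y0],.049).round(4))
        if n=='top':
            m=cv2.inRange(h[y0:y1,x0:x1],(0,60,0),(179,255,135))
            cs=max(cv2.findContours(m,0,2)[0],key=cv2.contourArea)
            P=np.array([ray(c,p[0]+[x0,y0],.04)[:2] for p in cs],np.float32)
            r=cv2.minAreaRect(P);print('rect',r)
            print(cv2.boxPoints(r))
v=cv2.imread('pics/top.png')[160:250,190:330];cv2.imwrite('pics/z.png',cv2.resize(v,None,fx=5.5,fy=5.5,interpolation=2))
E
```

```text
top brass [213.94117647 175.23529412] 17 [ 0.5502 -0.2464  0.049 ]
top brass [241.  175.5] 14 [ 0.5511 -0.3086  0.049 ]
top brass [225.81203008 225.14285714] 133 [ 0.436  -0.2784  0.049 ]
rect ((0.4854311943054199, -0.2822185158729553), (0.13213367760181427, 0.11125604063272476), 1.4165080785751343)
[[ 0.4180094  -0.22824068]
 [ 0.42075968 -0.33946273]
 [ 0.552853   -0.33619636]
 [ 0.5501027  -0.2249743 ]]
top brass [298.66666667 166.57142857] 21 [ 0.5756 -0.4411  0.049 ]
top brass [313.17647059 170.88235294] 17 [ 0.5662 -0.4745  0.049 ]
top brass [292.3495935  215.86178862] 123 [ 0.4606 -0.427   0.049 ]
rect ((0.5073598027229309, -0.44057735800743103), (0.06245794892311096, 0.1331421285867691), 74.54472351074219)
[[ 0.43487394 -0.45293677]
 [ 0.5632015  -0.48841733]
 [ 0.57984567 -0.42821795]
 [ 0.45151812 -0.3927374 ]]
scene brass [193.47368421 216.73684211] 19 [ 0.4354 -0.2799  0.049 ]
scene brass [191.09090909 221.27272727] 11 [ 0.4193 -0.2855  0.049 ]
scene brass [263.12 229.28] 25 [ 0.461  -0.4295  0.049 ]
scene brass [259.78571429 233.85714286] 14 [ 0.4443 -0.4307  0.049 ]
```

View pics/z.png

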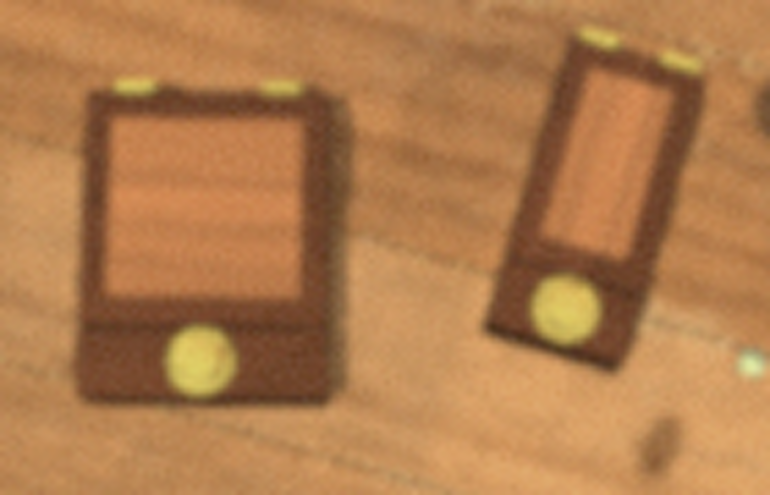

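```bash
cat > go.py <<'E'
import sys,numpy as np
from scipy.spatial.transform import Rotation as Ro
from plant import telemetry
def need(x,y,z,yaw=0.015):
    s=telemetry.read_state();R=np.array(s['ee_rot']);yv=np.array([np.cos(yaw),np.sin(yaw),0]);zv=np.array([0,0,-1.])
    T=np.c_[np.cross(yv,zv),yv,zv]
    print(s['time_s'],(R.T@(np.array([x,y,z])-s['eef_pos'])*1000).round(1),Ro.from_matrix(R.T@T).as_rotvec().round(4),np.round(s['ft_force'],2),s['grip_width'])
if __name__=='__main__': need(*map(float,sys.argv[1:]))
E
python3 go.py .469 -.2785 .20
```

```text
0.1 [-524.2 -675.6   56.5] [-2.1000e-03  1.2000e-03  1.3009e+00] [ 0.39  0.26 -0.1 ] 0.0853628880809234
```

Request:
move_arm:
  moves: "-35 -45 0 0 0 0.1; -70 -90 0 0 0 0.25; -105 -135 0 0 0 0.4; -140 -180 0 0 0 0.55; -175 -225 0 0 0 0.7; -210 -270 0 0 0 0.85; -245 -315 0 0 0 1.0; -280 -360 0 0 0 1.15"
  hand: -0.2

```text
time_s: 1.1
eef_pos: [0.3128, 0.0874, 0.256]
ee_rot: [[-0.161, 0.987, 0.001], [0.987, 0.161, 0.0], [0.0, 0.001, -1.0]]
ft_force: [0.8, -0.0, 0.2]
grip_width: 0.0512
grip_force: 0.0
```

```bash
python3 go.py .469 -.2785 .15
```

```text
1.1 [-386.2   95.4  106. ] [ 0.0006 -0.0002  0.1463] [ 0.79 -0.    0.21] 0.051231168271653825
```

Request:
move_arm:
  moves: "-50 12 14 0 0 0.02; -100 24 28 0 0 0.04; -150 36 42 0 0 0.06; -200 48 56 0 0 0.08; -255 62 70 0 0 0.1; -310 76 84 0 0 0.12; -360 88 98 0 0 0.146; -386 95 106 0 0 0.146"

```text
time_s: 2.1
eef_pos: [0.4698, -0.2779, 0.1482]
ee_rot: [[-0.018, 1.0, -0.002], [1.0, 0.018, 0.001], [0.001, -0.002, -1.0]]
ft_force: [-0.1, -0.1, 0.1]
grip_width: 0.0509
grip_force: 0.0
```

```bash
python3 go.py .469 -.2785 .15; python3 - <<'E'
from h import *
from plant import capture,camera_model
c=camera_model('wrist');i=capture('wrist');cv2.imwrite('pics/w.png',i)
k,l,st,ce=cv2.connectedComponentsWithStats(brass(i))
for j in range(1,k):
    if st[j,4]>30: print(ce[j],st[j],ray(c,ce[j],.049).round(4))
print(c)
E
```

```text
2.1 [-0.6 -0.8 -1.8] [-0.0019 -0.0013  0.0027] [-0.13 -0.09  0.06] 0.050921417946749085
[366.9787234 158.4822695] [363 148   9  22 141] [ 0.5491 -0.2431  0.049 ]
{'fx': 313.56806685683654, 'fy': 313.56806685683654, 'cx': 253.84508798503373, 'cy': 191.70074638555846, 'R': array([[ 0.99983358,  0.01819407, -0.00133458],
       [ 0.01779443, -0.95651655,  0.29113476],
       [ 0.00402038, -0.29111006, -0.95668112]]), 't': array([-0.46564301, -0.27970516,  0.19249961])}
```

View pics/w.png

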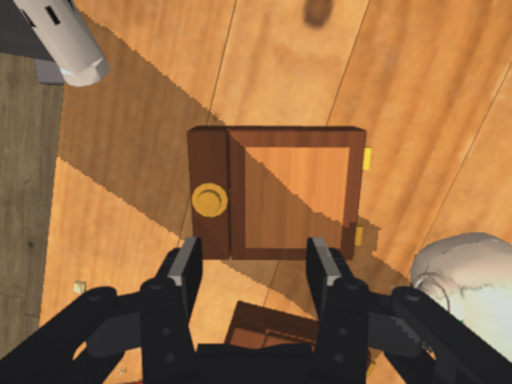

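The wrist view shows the button at about (210,199). The fingertips end at about (190,240) and (317,240), straddling the button column and the lid.

```bash
python3 - <<'E'
from h import *
from plant import camera_model
c=camera_model('wrist');i=cv2.imread('pics/w.png')
h=cv2.cvtColor(i,cv2.COLOR_BGR2HSV)
m=cv2.inRange(h,(16,130,110),(32,255,255))[175:225,185:228]
k,l,st,ce=cv2.connectedComponentsWithStats(m);j=1+st[1:,4].argmax();print(st[j],ce[j]+[185,175],ray(c,ce[j]+[185,175],.049))
for p in((202,238),(188,237),(307,238),(326,238)):
  for z in (.12,.13): print(p,z,ray(c,p,z).round(4))
for p in((190,129),(191,257),(364,129),(360,258)): print(p,ray(c,p,.04).round(4))
v=i[110:290,150:400];cv2.imwrite('pics/w2.png',cv2.resize(v,None,fx=3.1,fy=3.1,interpolation=2))
E
```

```text
[  6   7  37  35 998] [209.31963928 199.49198397] [ 0.43934186 -0.27710429  0.049     ]
(202, 238) 0.12 [ 0.4455 -0.2737  0.12  ]
(202, 238) 0.13 [ 0.4472 -0.2689  0.13  ]
(188, 237) 0.12 [ 0.4385 -0.2732  0.12  ]
(188, 237) 0.13 [ 0.4407 -0.2685  0.13  ]
(307, 238) 0.12 [ 0.4982 -0.2727  0.12  ]
(307, 238) 0.13 [ 0.4962 -0.268   0.13  ]
(326, 238) 0.12 [ 0.5077 -0.2726  0.12  ]
(326, 238) 0.13 [ 0.5051 -0.2679  0.13  ]
(190, 129) [ 0.4257 -0.2281  0.04  ]
(191, 257) [ 0.4223 -0.3287  0.04  ]
(364, 129) [ 0.548 -0.226  0.04 ]
(360, 258) [ 0.557  -0.3272  0.04  ]
```

View pics/w2.png

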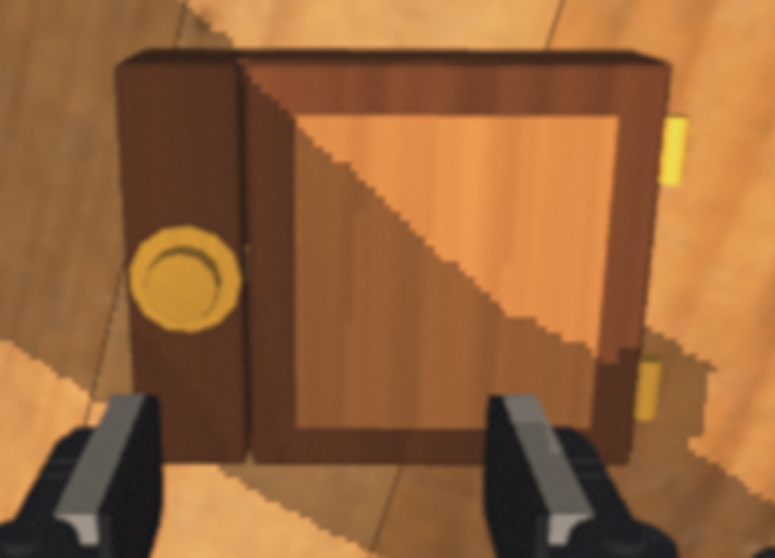

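Request:
move_arm:
  moves: "0 1 20 0 0 0; 0 1 40 0 0 0; 0 1 60 0 0 0; 0 1 68 0 0 0; 0 1 68 0 0 0; 0 1 68 0 0 0"
  hand: -0.45

```text
time_s: 2.9
eef_pos: [0.4716, -0.2762, 0.0833]
ee_rot: [[-0.02, 1.0, 0.001], [1.0, 0.02, -0.001], [-0.001, 0.001, -1.0]]
ft_force: [0.1, -0.7, -0.2]
grip_width: 0.0618
grip_force: 0.0
```

```bash
python3 go.py .471 -.278 .06; python3 - <<'E'
from h import *
from plant import capture
i=capture('wrist');j=capture('scene')[170:260,150:290]
cv2.imwrite('pics/w3.png',np.hstack([i[:,100:420],cv2.resize(j,(480,384))]))
E
```

```text
2.9 [-1.8 -0.6 23.3] [0.0013 0.001  0.0051] [ 0.05 -0.72 -0.2 ] 0.061824304950731324
```

View pics/w3.png

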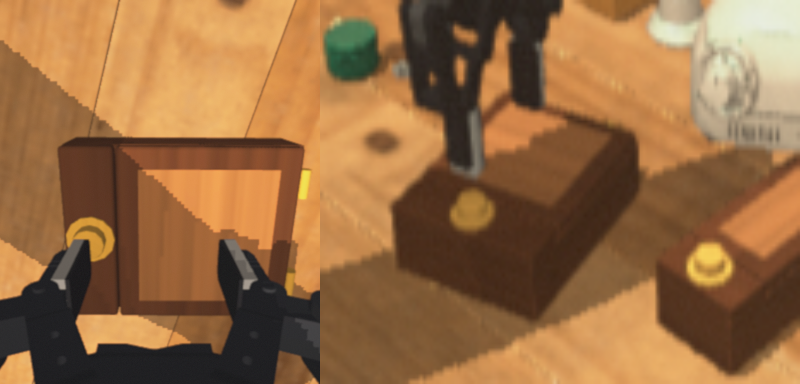

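The left fingertip, at about (176,240), is just above the button at (190,238). The right tip is over the middle of the lid.

```bash
python3 - <<'E'
from h import *
from plant import camera_model
c=camera_model('wrist')
for p in((190,240),): print('btn',ray(c,p,.049).round(4))
for p in((170,240),(189,240),(320,240),(337,240)): print(ray(c,p,.062).round(4),ray(c,p,.067).round(4),)
E
```

```text
btn [ 0.4392 -0.2749  0.049 ]
[ 0.4323 -0.2687  0.062 ] [ 0.4337 -0.2663  0.067 ]
[ 0.4414 -0.2686  0.062 ] [ 0.4425 -0.2661  0.067 ]
[ 0.5047 -0.2673  0.062 ] [ 0.5035 -0.2649  0.067 ]
[ 0.513  -0.2672  0.062 ] [ 0.5115 -0.2648  0.067 ]
```

Request:
move_arm:
  moves: "0 0 7 0 0 0; 0 0 14 0 0 0; 0 0 16 0 0 0; 0 0 16 0 0 0"

```text
time_s: 3.5
eef_pos: [0.4711, -0.2759, 0.0665]
ee_rot: [[-0.02, 1.0, 0.0], [1.0, 0.02, -0.0], [-0.0, 0.0, -1.0]]
ft_force: [0.7, 0.7, 2.6]
grip_width: 0.062
grip_force: 1.2
```

Request:
move_arm:
  moves: "0 0 2 0 0 0; 0 0 3 0 0 0; 0 0 3 0 0 0"

```text
time_s: 3.88
eef_pos: [0.4711, -0.2759, 0.0639]
ee_rot: [[-0.02, 1.0, 0.0], [1.0, 0.02, -0.0], [-0.0, 0.0, -1.0]]
ft_force: [-2.2, 0.6, 4.9]
grip_width: 0.062
grip_force: 2.8
```

Request:
move_arm:
  moves: "0 0 1 0 0 0; 0 0 2 0 0 0; 0 0 2 0 0 0"

```text
time_s: 4.25
eef_pos: [0.4711, -0.2759, 0.0624]
ee_rot: [[-0.02, 1.0, 0.0], [1.0, 0.02, -0.0], [-0.0, 0.0, -1.0]]
ft_force: [-1.4, 1.4, 7.5]
grip_width: 0.0622
grip_force: 3.8
```

```bash
python3 - <<'E'
from h import *
from plant import capture,telemetry
i=capture('wrist');j=capture('scene')[170:260,150:290]
print(telemetry.read_state()['ft_force'])
cv2.imwrite('pics/w4.png',np.hstack([i[:,100:420],cv2.resize(j,(480,384))]))
E
```

```text
[-1.71407386  1.65429911  6.69271143]
```

View pics/w4.png

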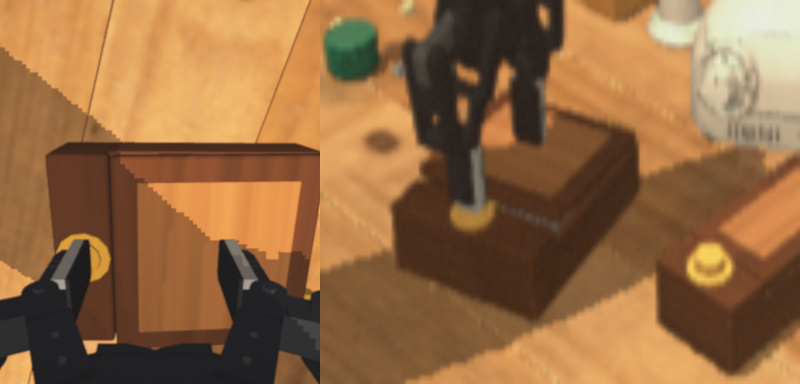

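The button is down and the lid is free: a gap shows at its front, and it rests against the right fingertip. I'll raise the hand slowly.

Request:
move_arm:
  moves: "0 0 -3 0 0 0; 0 0 -8 0 0 0; 0 0 -13 0 0 0; 0 0 -18 0 0 0; 0 0 -23 0 0 0; 0 0 -28 0 0 0; 0 0 -33 0 0 0; 0 0 -38 0 0 0"

```text
time_s: 5.35
eef_pos: [0.4709, -0.2758, 0.0995]
ee_rot: [[-0.02, 1.0, -0.0], [1.0, 0.02, 0.0], [0.0, -0.0, -1.0]]
ft_force: [0.2, -0.3, 0.1]
grip_width: 0.0617
grip_force: 0.3
```

Request:
move_arm:
  moves: "0 0 -5 0 0 0; 0 0 -10 0 0 0; 0 0 -15 0 0 0; 0 0 -20 0 0 0; 0 0 -25 0 0 0; 0 0 -30 0 0 0; 0 0 -35 0 0 0; 0 0 -40 0 0 0"

```text
time_s: 6.35
eef_pos: [0.4708, -0.2758, 0.1395]
ee_rot: [[-0.02, 1.0, -0.001], [1.0, 0.02, 0.0], [0.0, -0.001, -1.0]]
ft_force: [-0.9, 0.8, 0.2]
grip_width: 0.0619
grip_force: 0.0
```

Request:
move_arm:
  moves: "0 0 -6 0 0 0; 0 0 -14 0 0 0; 0 0 -24 0 0 0; 0 0 -40 0 0 0; 0 0 -60 0 0 0; 0 0 -80 0 0 0; 0 0 -100 0 0 0; 0 0 -100 0 0 0"

```text
time_s: 7.35
eef_pos: [0.4721, -0.2767, 0.2424]
ee_rot: [[-0.02, 1.0, 0.004], [1.0, 0.02, -0.003], [-0.003, 0.004, -1.0]]
ft_force: [0.5, -0.3, -0.2]
grip_width: 0.0618
grip_force: 0.0
```

```bash
python3 - <<'E'
from h import *
from plant import capture,telemetry
i=capture('top')[140:260,170:340];j=capture('scene')[120:270,130:340]
print(telemetry.read_state()['ft_force'])
cv2.imwrite('pics/e.png',np.hstack([cv2.resize(i,(360,300)),cv2.resize(j,(420,300))]))
E
```

```text
[-0.75571584 -0.59075813 -0.42236949]
```

View pics/e.png

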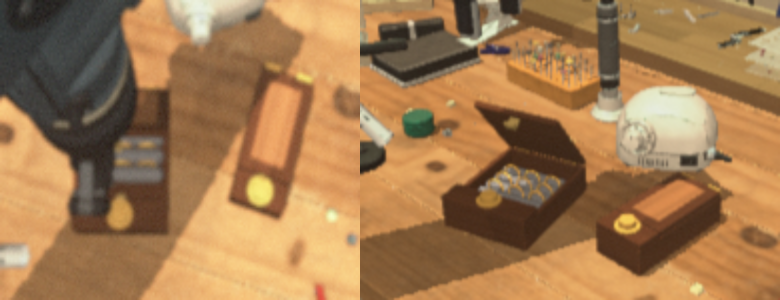

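The scene view shows the wide lid standing fully open, with its edge at about (480,103) in the composite. The narrow case is shut and the hand is clear.

```bash
python3 -c "
from plant import manip;print(manip.close_job())"
```

```text
the job is handed in; nothing more can be done
None
```

I opened the wide case with its lid held back on the way up, the last picture shows that lid standing fully open with the narrow case shut and the hand clear, and I handed the job in; no verdict came back.

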